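Point the signal selector at the blue plug and start the measurement

ROBOT

A 6-joint arm with a two-finger parallel gripper is mounted at the origin on the work surface. World frame = base frame: x ahead of the robot, y to its left, z up, the work surface at z = 0. Lengths are in m, angles in rad, forces in N, time in s.
With the tool pointing down it reaches from about 0.35 to 0.975 m from the base axis. Payload 4.9 kg.
Tool frame: the origin (TCP) lies between the finger pads; the fingertips stand 19 mm ahead of it and the grasp point (between the pads) is the TCP; z points along the fingers, y is the line along which they close (so a half turn about z gives the same grasp; the last joint's range is limited). The gripper opens to 85 mm and grips with 20 to 120 N. Pads are 22 mm wide; open, the fingers measure 114 mm over their backs; the gripper's body (76 mm by 85 mm) begins 54 mm behind the grasp point. The pads swing forward as they close: fully open they stand 13 mm farther back than shut.
Start: joints at [-1.225, 0.053, 1.613, -0, 1.476, -0.119], TCP at [0.28, -0.559, 0.216] pointing down, gripper open.
Joint ranges: [-3.01, 3.01], [-1.01, 2.22], [0.06, 2.58], [-1.02, 4.17], [0.09, 2.62], [-3.14, 3.14]. Speed limits (rad/s): [2.57, 2.57, 3.14, 3.14, 3.14, 3.14].

INTERFACE

Orientations are given as a rotation vector (axis times angle).
In Python, from station import ctrl gives the robot as it stands. The module is installed in compiled form; this text tells all that it offers.
- The arm moves only by the tool servo_tool, never from a script. Its argument "increments" is a list that holds one entry, the list of rows, each a list of 5 numbers: the finger opening in cm, from 0 to 8.54, then the shift along the tool's x, y, z in cm, then the turn about the tool's z in degrees. A call has 1 to 5 rows; each row is the pose to reach, as a shift and turn from the pose commanded when the call began, along the tool's axes at that moment; what a row does not reach only later rows make up. A row lasts 1/10 s, in which the tool goes at most 50 mm and 8.59 degrees, less where a joint would pass 70% of its speed; a pose out of reach is approached as far as the arm can. A call with a gripper value outside its range is refused whole. The fingers move at their own pace and stop on an object; "newtons" is the grip in N (left out, the last holds). Time passes only in rows, so rows that repeat a pose let the fingers close. It gives the time, the measured TCP pose, the force, the opening and the grip force at its end, in the units of the state.
- ctrl.get_obs(): the state, without advancing time (a new reading comes with each control period).
- ctrl.get_image(name): name is "scene" or "side" or "wrist"; returns a dict with "img" (400x640x3 uint8, red, green, blue), "fx", "fy", "cx", "cy" (pixels), "k1" (the pictures are not rectified: a ray, as slopes to the right and down, at radius r is drawn at 1 + k1 r^2 times it, then the intrinsics apply), "rvec" (rotation vector, rad) and "tvec" (3), from world to camera coordinates, as OpenCV has them; the wrist camera has in their place "mount" (4x4, takes a point from camera to tool coordinates, whose origin is the TCP and whose axes are the flange's). Camera axes: x right, y down, z forward; pixel columns grow to the right and rows downward; lengths in m; the calibration is good to about 2 mm. A picture is of the moment at which its call begins: read the wrist's pose just before it. There is no depth.
- ctrl.finish_job(): hands the job in; it is judged then, once.
The state is a dict: "t": time; "q": joint angles; "dq": joint speeds; "effort": joint torques, N m; "tool_pos": TCP position; "tool_rot": TCP orientation; "contact_force": force on the tool from outside, world axes, zero at the start; "wrist_torque": the same for the moment, N m; "opening": finger opening in m; "grip_force": force on a finger pad.
Only numpy, scipy, OpenCV 4.12 (cv2) and the standard library are available. Lean on these libraries where they do the work, as an engineer would, in place of code of your own. Each camera call takes 0.05 s, during which the arm holds its last target. There are 200 camera calls.

TASK

Push the pointer arm of the signal selector round with a fingertip until it points straight at the blue plug, leave it there, and only then press the green start button right in and let it go. Do not grip the pointer and do not lift anything: the plugs stay in their sockets, the other things on the bench stay where they are, and the red button is left alone.

Things in the scene. Friction and masses are not known exactly. Their poses are not given: they have to be found in the camera images.
- selector: the signal selector: a flat square teal instrument case with a grey top, 210 x 210 mm, 45 mm tall, fixed to the table; origin at the centre of its underside, right under the pointer's axis. Seen from its centre, the sockets lie 88 mm out at +40, +90, -40 and -90 degrees from its own x axis (anticlockwise from above positive); the brass socket collars are 29 mm across and stand 10 mm above the case
- pointer (a joint): angle of the pointer arm on the selector, rad, growing anticlockwise seen from above. At 0 the arm points along the selector's own -x (away from the sockets); stops at -2.7 and +2.7, so the arm cannot pass between the +40 and -40 degree sockets. It starts within 0.7 of 0. It turns stiffly (about 2 N at 50 mm from the axis) and stays where it is left
- pointer_hub (a point): top centre of the pointer's round black hub (36 mm across), on the vertical turning axis, 87 mm above the table
- pointer_tip (a point): white tip of the pointer arm, 74 mm from the axis, half-way up the arm, 70 mm above the table. The arm is a straight black bar with orange flanks, 15 mm wide, which runs from the hub to the tip, its lower edge 55 mm and its upper edge 85 mm above the table, and has a white line along its top; below it is a 10 mm gap to the case
- aim (a point): the point 88 mm from the axis straight on beyond the pointer's tip, 70 mm above the table: it stands over a socket's centre when the arm points exactly at that socket
- blue_plug: blue plug standing loosely upright in one of the four brass sockets of the selector (which colour stands where changes from start to start); collar-shaped head 21 mm across, whole plug 36 mm tall, its top 81 mm above the table; origin at the centre of its underside, 45 mm above the table, 88 mm from the pointer's axis
- red_plug: red plug standing loosely upright in one of the four brass sockets of the selector (which colour stands where changes from start to start); collar-shaped head 21 mm across, whole plug 36 mm tall, its top 81 mm above the table; origin at the centre of its underside, 45 mm above the table, 88 mm from the pointer's axis
- yellow_plug: yellow plug standing loosely upright in one of the four brass sockets of the selector (which colour stands where changes from start to start); collar-shaped head 21 mm across, whole plug 36 mm tall, its top 81 mm above the table; origin at the centre of its underside, 45 mm above the table, 88 mm from the pointer's axis
- black_plug: black plug standing loosely upright in one of the four brass sockets of the selector (which colour stands where changes from start to start); collar-shaped head 21 mm across, whole plug 36 mm tall, its top 81 mm above the table; origin at the centre of its underside, 45 mm above the table, 88 mm from the pointer's axis
- start_top (a point): centre of the top face of the green start button, 58 mm above the table when up; the button is a round cap 34 mm across in the middle of its own grey box (66 x 66 x 36 mm, fixed to the table). The two boxes stand left and right of the selector and change sides from start to start
- start (a joint): travel of the green start button, m: 0 up, 0.006 fully down (takes about 5 N); it springs back
- stop_top (a point): centre of the top face of the red stop button, 58 mm above the table when up; the button is a round cap 34 mm across in the middle of its own grey box (66 x 66 x 36 mm, fixed to the table). The two boxes stand left and right of the selector and change sides from start to start
- stop (a joint): travel of the red stop button, m: 0 up, 0.006 fully down; it springs back
- board: teal circuit board, 55 x 75 mm, 6 mm thick with parts up to 20 mm; origin at the centre of its underside; a loose bystander
- screwdriver: screwdriver lying on the table, 160 mm long; origin under its middle; a loose bystander
- jar: small jar with a blue cap, 48 mm across, 60 mm tall; origin at the centre of its underside; a loose bystander
- meter: yellow hand multimeter lying flat, 145 x 75 x 34 mm; origin at the centre of its underside; a loose bystander
- spool: small metal wire spool with white flanges, 56 mm across, 42 mm tall; origin at the centre of its underside; a loose bystander
- mug: white mug, 80 mm across, 90 mm tall; origin at the centre of its underside; a loose bystander
There are look-alikes about, which are no part of the job. Leave any brown or turquoise look-alike of the part that bears stop_top alone.

How it is judged:
By the outcome, as a careful person would: the job done as asked, in the order asked, and still so for the second after the job is handed in, with the robot touching nothing.
It also fails if it takes over 45 s, if anything falls off the work surface, if the arm or the gripper's body presses on something with over 40 N, if the wrist force passes 120 N, or if a joint passes its speed limit or range.

## Working session

There is one attempt and no reset: what is moved stays moved. The work goes in short steps, Python scripts to look and compute and a tool call to move; the robot and the scene stay as the last step left them, time stands still between calls to the robot, and variables do not carry over. Pictures are saved under pics/ and viewed, at most 10 in all, crops included, and the job is handed in when it is done.

Besides the shell and the picture viewer there is one more tool, called after ">>>" in YAML: its name, and indented under it one key for each argument. servo_tool: Moves the arm, as the interface text tells. Its arguments: {"type":"object","properties":{"increments":{"type":"array"},"newtons":{"type":"number"}},"required":["increments"]}

```bash
mkdir -p pics
cat > h.py <<'E'
import numpy as np, cv2
from station import ctrl
from scipy.spatial.transform import Rotation as R
def cam(n):
    o=ctrl.get_obs(); d=ctrl.get_image(n)
    if n=="wrist":
        M=np.eye(4); M[:3,:3]=R.from_rotvec(o["tool_rot"]).as_matrix(); M[:3,3]=o["tool_pos"]
        T=M@np.array(d["mount"]); d["Rwc"],d["c"]=T[:3,:3],T[:3,3]
    else:
        Rm=R.from_rotvec(d["rvec"]).as_matrix(); d["Rwc"]=Rm.T; d["c"]=-Rm.T@np.array(d["tvec"])
    return d
def px2w(d,u,v,z):
    K=np.array([[d["fx"],0,d["cx"]],[0,d["fy"],d["cy"]],[0,0,1.]])
    p=cv2.undistortPoints(np.array([[[u,v]]],float),K,np.array([d["k1"],0,0,0.]))[0,0]
    r=d["Rwc"]@np.array([p[0],p[1],1]); return d["c"]+r*(z-d["c"][2])/r[2]
def w2px(d,P):
    p=d["Rwc"].T@(np.array(P)-d["c"]); x,y=p[:2]/p[2]; s=1+d["k1"]*(x*x+y*y)
    return np.array([d["fx"]*x*s+d["cx"],d["fy"]*y*s+d["cy"]])
def save(d,f,crop=None,k=1):
    im=d["img"][:,:,::-1]
    if crop: a,b,c,e=crop; im=im[b:e,a:c]
    cv2.imwrite("pics/"+f,cv2.resize(im,None,fx=k,fy=k,interpolation=cv2.INTER_CUBIC))
E
python3 - <<'E'
from h import *
import pickle
o=ctrl.get_obs();print(o["t"],o["tool_rot"],o["contact_force"])
for n in("scene","side"):
    d=cam(n);save(d,n+"0.png");pickle.dump(d,open(n+".pkl","wb"));print(n,d["c"])
E
```

```text
0.0 [-3.05510859e+00 -7.23085547e-01  4.10501393e-04] [-0.08244773 -0.91292617  0.09801543]
scene [ 1.23802664 -0.59772325  1.00093787]
side [ 0.54055958 -1.12443512  0.93443612]
```

View pics/scene0.png

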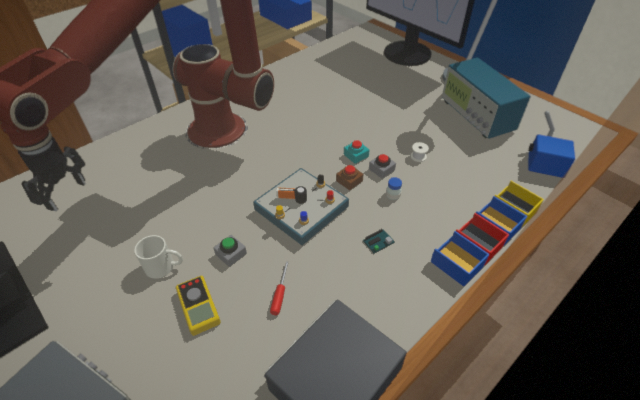

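View pics/side0.png

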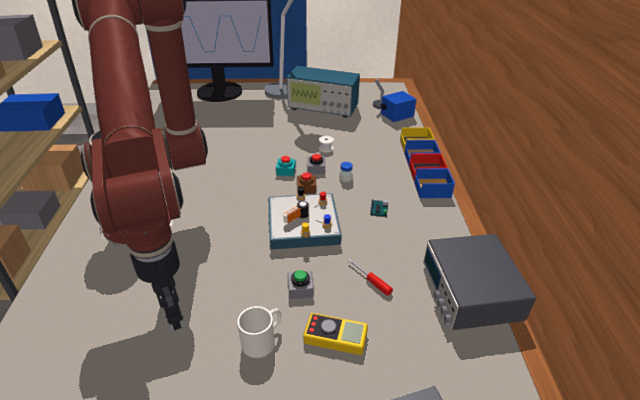

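The scene view shows the green button at (229,243). There are three red-capped boxes: grey at (382,160), brown at (350,173) and turquoise at (356,147). The plugs are blue (304,216), yellow (280,211), red (330,196) and black (321,180), with the hub at (300,193). The start button is the only green one, and the blue plug is the only blue object on the selector. One close crop will confirm this.

Run:
```python
from h import *
import pickle
a=pickle.load(open("scene.pkl","rb"));b=pickle.load(open("side.pkl","rb"))
A=a["img"][150:270,200:360,::-1];B=b["img"][175:305,250:360,::-1]
A=cv2.resize(A,None,fx=4.6,fy=4.6,interpolation=3)[:, :];
B=cv2.resize(B,None,fx=4.6,fy=4.6,interpolation=3)
cv2.imwrite("pics/c1.png",A);cv2.imwrite("pics/c2.png",B)
for n,pa,pb,z in(("hub",(300,190),(303,205),.087),("blue",(304,214),(327,217),.081),("yel",(280,209),(305,227),.081),("red",(330,193),(323,195),.081),("blk",(321,177),(301,190),.081),("green",(229,242),(300,276),.058)):
    print(n,px2w(a,*pa,z).round(3),px2w(b,*pb,z).round(3))
```

```text
hub [ 0.53  -0.034  0.087] [ 0.531 -0.038  0.087]
blue [ 0.606 -0.084  0.081] [ 0.601 -0.089  0.081]
yel [ 0.544 -0.122  0.081] [ 0.537 -0.132  0.081]
red [0.596 0.027 0.081] [0.594 0.019 0.081]
blk [0.527 0.054 0.081] [0.525 0.047 0.081]
green [ 0.527 -0.29   0.058] [ 0.522 -0.299  0.058]
```

View pics/c1.png

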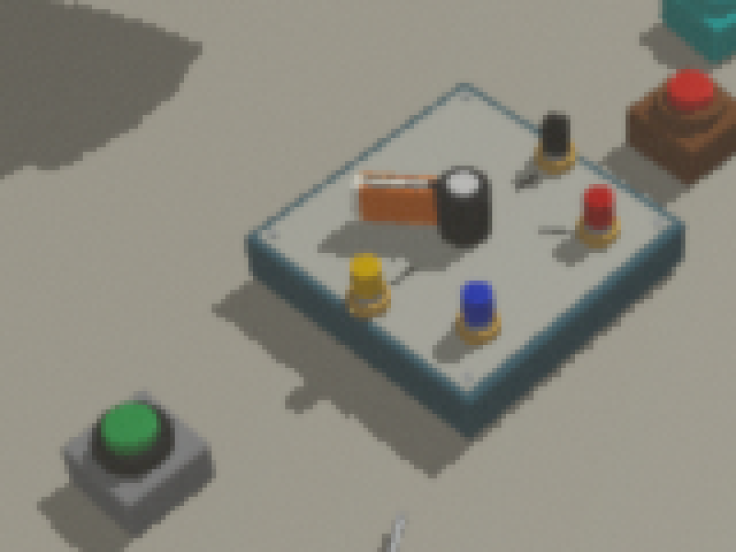

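View pics/c2.png

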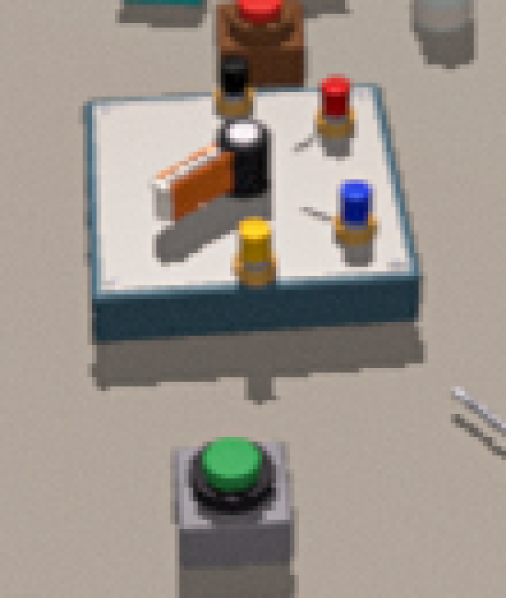

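The crops confirm it. Blue is the near-right plug at about (304,214) in the scene, the pointer lies towards the robot, and the green button box is the near one. From the hub, the plug directions agree with a selector yaw of about +4.5°. The 88 mm radii and 2-camera positions agree within 10 mm. I'll move above the near side of the pointer next.

```bash
cat >> h.py <<'E'
def go(x,y,z,yaw,o=None):
    "shift in cm and turn in deg, tool axes, from the present pose"
    o=o or ctrl.get_obs(); M=R.from_rotvec(o["tool_rot"]).as_matrix()
    s=M.T@(np.array([x,y,z])-o["tool_pos"])*100; y0=np.degrees(np.arctan2(M[1,0],M[0,0]))
    t=-((yaw-y0+180)%360-180); print("yaw",y0.round(1),"shift",s.round(2),"turn",t.round(1))
E
python3 -c "
from h import *
go(.475,-.02,.24,-20)"
```

```text
yaw 26.6 shift [ 41.56 -39.37  -2.45] turn 46.6
```

>>> servo_tool:
  increments:
    - [[0,4,-4,-2.5,8],[0,7,-7,-2.5,16],[0,10.5,-10,-2.5,24],[0,14,-13,-2.5,32],[0,17,-16,-2.5,40]]
  newtons: 20

```text
t: 0.6
tool_pos: [0.3608, -0.3373, 0.2403]
tool_rot: [-3.119, 0.374, 0.0]
contact_force: [-0.1, 1.0, -1.0]
opening: 0.0123
grip_force: 0.0
```

```bash
python3 -c "
from h import *
go(.475,-.02,.24,-20)"
```

```text
yaw -13.7 shift [  3.59 -33.53   0.05] turn 6.3
```

>>> servo_tool:
  increments:
    - [[0,0.5,-5,0,6.3],[0,1,-10,0,6.3],[0,1.5,-14.5,0,6.3],[0,2,-19,0,6.3],[0,2.5,-23,0,6.3]]

```text
t: 1.1
tool_pos: [0.4379, -0.1193, 0.2405]
tool_rot: [-3.095, 0.536, 0.0]
contact_force: [0.1, -0.2, -0.9]
opening: -0.0003
grip_force: 0.0
```

>>> servo_tool:
  increments:
    - [[0,2,-4,0,0],[0,4,-7,0,0],[0,4.5,-9,0,0],[0,4.5,-9,0,0],[0,4.5,-9,0,0]]

```text
t: 1.6
tool_pos: [0.5102, -0.0518, 0.2402]
tool_rot: [3.095, -0.535, -0.002]
contact_force: [0.6, 0.1, -0.1]
opening: 0.0002
grip_force: 0.0
```

Run:
```python
from h import *
import pickle
go(.475,-.02,.24,-20)
d=cam("wrist");pickle.dump(d,open("w1.pkl","wb"));save(d,"w1.png");print(d["c"])
print(w2px(d,(.53,-.036,.087)),w2px(d,(.603,-.087,.081)))
```

```text
yaw -19.6 shift [-4.38 -1.82  0.02] turn 0.4
[ 0.58082696 -0.07681186  0.39863158]
[293.97407079 169.3546737 ] [318.93769378  73.36975928]
```

View pics/w1.png

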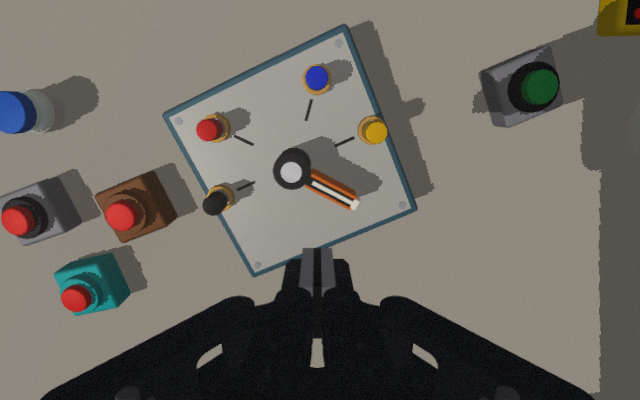

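From the wrist view: hub top (292,172), pointer tip (354,206), blue (316,77), yellow (376,130), red (207,129), black (215,203), green cap (540,87).

Run:
```python
from h import *
import pickle
d=pickle.load(open("w1.pkl","rb"))
h=px2w(d,292,172,.087)
print("hub",h)
for n,p,z,a in(("blue",(316.5,77),.081,-40),("yel",(376,130),.081,-90),("red",(207,129),.081,40),("blk",(214,203),.081,90),("tip",(355,206.5),.085,180)):
    q=px2w(d,*p,z)-h;t=np.degrees(np.arctan2(q[1],q[0]));print(n,(q+h).round(4),np.hypot(*q[:2]).round(4),t.round(1),(t-a).round(1))
print("green",px2w(d,540,87,.058))
c=[px2w(d,*p,.045)for p in((164,115),(346,26),(416,211),(254,275))]
print(np.mean(c,0)); [print(c[i],np.degrees(np.arctan2(*(c[i]-c[i-1])[1::-1]))) for i in range(4)]
h=np.array([.531,-.037]); a=155;go(h[0]+.044*np.cos(np.radians(a)),h[1]+.044*np.sin(np.radians(a)),.14,a-180)
```

```text
hub [ 0.52825288 -0.03333857  0.087     ]
blue [ 0.6008 -0.0839  0.081 ] 0.0885 -34.9 5.1
yel [ 0.5382 -0.1205  0.081 ] 0.0877 -83.5 6.5
red [0.5924 0.0279 0.081 ] 0.0887 43.6 3.6
blk [0.5242 0.0519 0.081 ] 0.0853 92.7 2.7
tip [ 0.4749 -0.0791  0.085 ] 0.0703 -139.4 -319.4
green [ 0.52172865 -0.29004271  0.058     ]
[ 0.52840682 -0.03349221  0.045     ]
[0.62225257 0.07599146 0.045     ] 4.721539549385904
[ 0.63763252 -0.1272111   0.045     ] -85.67166244971652
[ 0.43331997 -0.14207081  0.045     ] -175.84018429605152
[0.42042224 0.0593216  0.045     ] 93.6643757191678
yaw -19.7 shift [-2.91 -2.56 10.04] turn 5.3
```

```bash
cat >> h.py <<'E'
H=np.array([.5285,-.0335])
def arc(phi,r=.044,z=.081):
    a=np.radians(phi); go(H[0]+r*np.cos(a),H[1]+r*np.sin(a),z,phi-180)
E
python3 -c "
from h import *
arc(170,z=.12);arc(170)"
```

```text
yaw -19.7 shift [-3.22 -1.66 12.04] turn -9.7
yaw -19.7 shift [-3.21 -1.66 15.94] turn -9.7
```

>>> servo_tool:
  increments:
    - [[0,-2,-1,4,-6],[0,-3.2,-1.65,8,-9.7],[0,-3.2,-1.65,11,-9.7],[0,-3.2,-1.65,12,-9.7],[0,-3.2,-1.65,12,-9.7]]

```text
t: 2.15
tool_pos: [0.4846, -0.0262, 0.1195]
tool_rot: [-3.129, 0.275, 0.005]
contact_force: [-0.5, -0.4, -0.5]
opening: 0.0002
grip_force: 0.0
```

```bash
python3 -c "
from h import *
arc(170)
d=cam('wrist');save(d,'w2.png')"
```

```text
yaw -10.1 shift [ 0.06 -0.04  3.85] turn -0.1
```

View pics/w2.png

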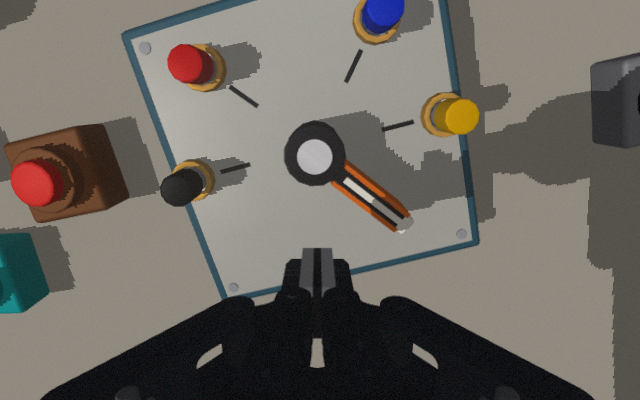

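The view shows the closed fingertips at (318,265) over the free part of the case, clear of the pointer, whose tip is at (400,222). I'll go down and start the sweep.

>>> servo_tool:
  increments:
    - [[0,0,0,1.5,0],[0,0,0,3,0],[0,0,0,3.8,0],[0,0,0,3.8,0]]

```text
t: 2.6
tool_pos: [0.4847, -0.0253, 0.0809]
tool_rot: [-3.129, 0.273, 0.005]
contact_force: [-0.3, -0.0, 0.6]
opening: -0.0001
grip_force: 0.0
```

```bash
python3 -c "
from h import *
for k in (175,180,185,190,195): arc(k)"
```

```text
yaw -10.0 shift [ 0.07  0.43 -0.02] turn -5.0
yaw -10.0 shift [ 0.12  0.81 -0.02] turn -10.0
yaw -10.0 shift [ 0.2   1.19 -0.02] turn -15.0
yaw -10.0 shift [ 0.32  1.55 -0.02] turn -20.0
yaw -10.0 shift [ 0.46  1.91 -0.02] turn -25.0
```

>>> servo_tool:
  increments:
    - [[0,0.05,0.4,0,-5],[0,0.1,0.8,0,-10],[0,0.2,1.2,0,-15],[0,0.3,1.55,0,-20],[0,0.45,1.9,0,-25]]

```text
t: 3.1
tool_pos: [0.4875, -0.0452, 0.0832]
tool_rot: [3.114, 0.417, 0.001]
contact_force: [0.9, 0.3, -0.5]
opening: -0.0001
grip_force: 0.0
```

>>> servo_tool:
  increments:
    - [[0,0.02,0.38,0,-5],[0,0.07,0.76,0,-10],[0,0.15,1.14,0,-15],[0,0.27,1.5,0,-20],[0,0.41,1.86,0,-25]]

```text
t: 3.6
tool_pos: [0.4964, -0.0622, 0.0833]
tool_rot: [2.949, 1.081, 0.001]
contact_force: [0.2, -0.7, 0.4]
opening: 0.0
grip_force: 0.0
```

```bash
python3 -c "
from h import *
for k in (215,220,225,240,245): arc(k)"
```

```text
yaw 40.2 shift [-0.08 -0.51  0.23] turn 5.2
yaw 40.2 shift [-0.1  -0.13  0.23] turn 0.2
yaw 40.2 shift [-0.08  0.25  0.23] turn -4.8
yaw 40.2 shift [0.16 1.38 0.23] turn -19.8
yaw 40.2 shift [0.31 1.73 0.23] turn -24.8
```

```bash
cat >> h.py <<'E'
def orange(n="scene"):
    "pointer direction in world deg, from the orange flanks"
    d=cam(n); hsv=cv2.cvtColor(d["img"],cv2.COLOR_RGB2HSV); c=w2px(d,(*H,.07))
    m=cv2.inRange(hsv,(4,170,90),(13,255,255))
    yy,xx=np.nonzero(m); P=np.array([px2w(d,u,v,.07)[:2]-H for u,v in zip(xx,yy) if np.hypot(u-c[0],v-c[1])<130])
    r=np.hypot(*P.T); P=P[(r>.012)&(r<.085)]; q=P.mean(0)
    print(n,len(P),"dir",np.degrees(np.arctan2(q[1],q[0])).round(1),np.hypot(*q).round(3)); return d
E
python3 -c "
from h import *
orange('wrist');orange('scene');d=orange('side')"
```

```text
wrist 519 dir -138.4 0.034
scene 50 dir -132.0 0.041
side 95 dir -129.3 0.037
```

```bash
python3 -c "
from h import *
a=cam('wrist');b=cam('side')
A=a['img'][50:350,130:530,::-1];B=cv2.resize(b['img'][170:270,250:350,::-1],(300,300),interpolation=3)
cv2.imwrite('pics/m1.png',np.hstack([A,B]));print(ctrl.get_obs()['tool_pos'],w2px(b,(*H,.087)),w2px(a,(*H,.087)))"
```

```text
[ 0.49597868 -0.0618479   0.08294557] [302.08003596 204.17268576] [313.04670846 171.53627401]
```

View pics/m1.png

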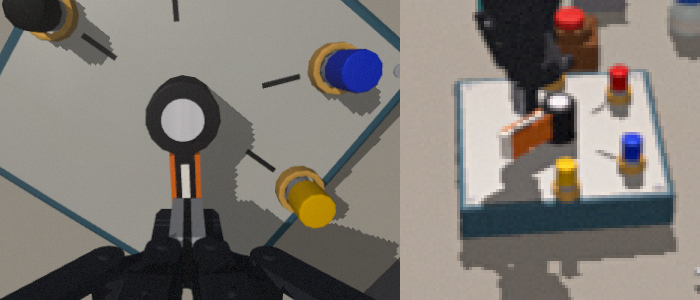

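```bash
python3 -c "
from h import *
o=ctrl.get_obs();M=R.from_rotvec(o['tool_rot']).as_matrix();print(o['tool_pos'],M.round(3),o['opening'],o['contact_force'])
w=cam('wrist');s=cam('side');e=cam('scene')
for z in(-.01,0,.01,.019):
  for x in (-.011,.011):
    P=o['tool_pos']+M@[x,0,z];print(z,x,[w2px(k,P).round(1) for k in(w,s,e)])
A=cv2.resize(s['img'][185:235,270:320,::-1],(400,400),interpolation=3);B=cv2.resize(e['img'][165:215,270:320,::-1],(400,400),interpolation=3)
cv2.imwrite('pics/m2.png',np.hstack([A,B]))"
```

```text
[ 0.49597868 -0.0618479   0.08294557] [[ 0.767  0.642  0.   ]
 [ 0.642 -0.767  0.   ]
 [ 0.     0.    -1.   ]] -0.0001542392629249238 [ 0.20340735 -0.93253315 -0.11614596]
-0.01 -0.011 [array([315.8, 280.5]), array([288.1, 210.1]), array([281.6, 186.9])]
-0.01 0.011 [array([315.7, 239.9]), array([293.9, 207.1]), array([288.9, 187.5])]
0 -0.011 [array([315.8, 270.9]), array([288.2, 212.8]), array([281.8, 189.3])]
0 0.011 [array([315.8, 232.1]), array([294. , 209.7]), array([289.1, 189.9])]
0.01 -0.011 [array([315.9, 262.2]), array([288.3, 215.4]), array([282.1, 191.6])]
0.01 0.011 [array([315.8, 225.2]), array([294.1, 212.4]), array([289.3, 192.2])]
0.019 -0.011 [array([315.9, 255.1]), array([288.4, 217.8]), array([282.3, 193.7])]
0.019 0.011 [array([315.9, 219.5]), array([294.2, 214.7]), array([289.4, 194.3])]
```

View pics/m2.png

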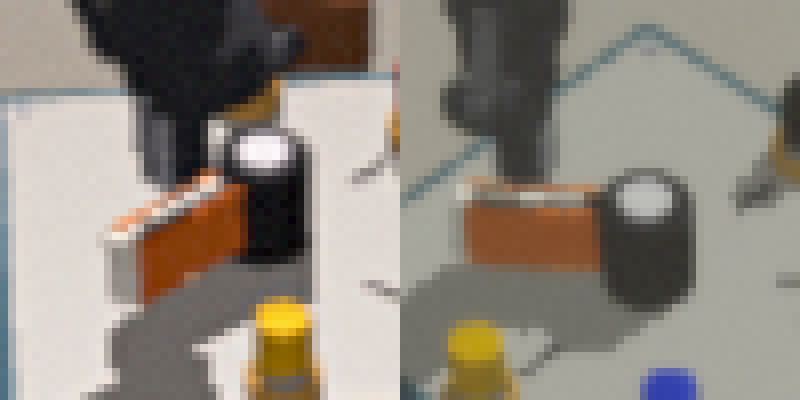

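The crop shows the fingers ending above the pointer and behind it at about (150,185). In both views they end about 15 mm behind the reported TCP, so the tips are higher than stated and passed over the arm without touching it. The contact force near zero agrees with this. I'll go back to the clear side and lower slowly, watching the force.

```bash
python3 -c "
from h import *
arc(195);arc(170,z=.085)"
```

```text
yaw 40.0 shift [ 0.33 -1.93  0.18] turn 25.0
yaw 40.0 shift [ 1.49 -3.44 -0.22] turn 50.0
```

>>> servo_tool:
  increments:
    - [[0,0.3,-1.9,-0.2,8.5],[0,0.7,-2.6,-0.2,17],[0,1.2,-3.2,-0.2,25.5],[0,1.5,-3.45,-0.2,34],[0,1.5,-3.45,-0.2,42]]

```text
t: 4.5
tool_pos: [0.4851, -0.0253, 0.0848]
tool_rot: [-3.141, 0.063, -0.0]
contact_force: [0.4, -0.4, -0.6]
opening: -0.0001
grip_force: 0.0
```

>>> servo_tool:
  increments:
    - [[0,0,0,0.3,8],[0,0,0,0.6,8],[0,0,0,0.9,8],[0,0,0,1.2,8],[0,0,0,1.4,8]]

```text
t: 5.0
tool_pos: [0.485, -0.0259, 0.0704]
tool_rot: [-3.13, 0.271, 0.001]
contact_force: [-0.6, 0.4, 0.6]
opening: -0.0001
grip_force: 0.0
```

>>> servo_tool:
  increments:
    - [[0,0,0,0.2,0],[0,0,0,0.4,0],[0,0,0,0.5,0],[0,0,0,0.6,0]]

```text
t: 5.4
tool_pos: [0.4852, -0.0259, 0.0647]
tool_rot: [3.13, -0.273, 0.0]
contact_force: [-0.1, -0.0, -0.0]
opening: -0.0003
grip_force: 0.0
```

```bash
python3 -c "
from h import *
o=ctrl.get_obs();M=R.from_rotvec(o['tool_rot']).as_matrix();print(o['t'],o['tool_pos'],o['contact_force'])
arc(170,z=.064)
s=cam('side');e=cam('scene')
for z in(-.016,.019): print([w2px(k,o['tool_pos']+M@[0,0,z]).round(1) for k in(s,e)])
A=cv2.resize(s['img'][180:240,265:325,::-1],(400,400),interpolation=3);B=cv2.resize(e['img'][155:215,265:325,::-1],(400,400),interpolation=3)
cv2.imwrite('pics/m3.png',np.hstack([A,B]))"
```

```text
5.4 [ 0.48523088 -0.02590036  0.06474327] [-0.10969586 -0.01346761 -0.02567133]
yaw -10.0 shift [-0.01 -0.    0.07] turn 0.0
[array([287.8, 204.4]), array([292.4, 182.5])]
[array([288.2, 213.4]), array([293. , 190.6])]
```

View pics/m3.png

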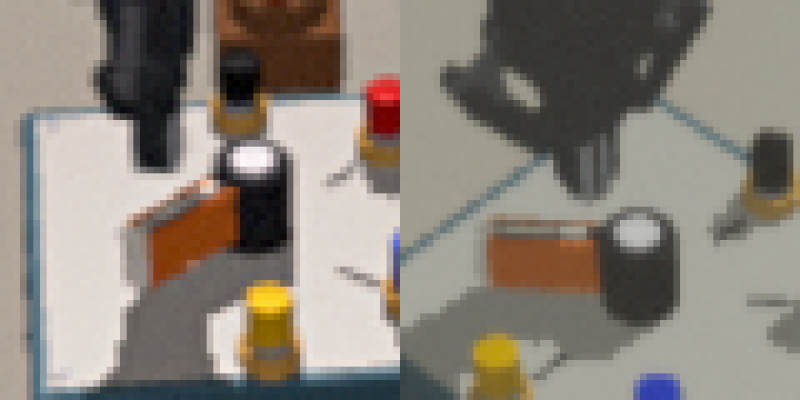

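The crop shows the tip ends at (155,168) on the left and (588,195) on the right. Reprojected, that is about 11 mm behind the TCP, so the tips are at z ≈ 0.077. Lowering another 1.2 cm puts them at ≈ 0.065, beside the arm.

>>> servo_tool:
  increments:
    - [[0,0,0,0.3,0],[0,0,0,0.6,0],[0,0,0,0.9,0],[0,0,0,1.2,0],[0,0,0,1.2,0]]

```text
t: 6.0
tool_pos: [0.4847, -0.0258, 0.0521]
tool_rot: [-3.13, 0.273, 0.002]
contact_force: [-0.7, 0.3, -0.1]
opening: 0.0001
grip_force: 0.0
```

>>> servo_tool:
  increments:
    - [[0,0.02,0.38,0,-5],[0,0.07,0.76,0,-10],[0,0.15,1.14,0,-15],[0,0.27,1.5,0,-20],[0,0.41,1.86,0,-25]]

```text
t: 6.5
tool_pos: [0.4857, -0.0444, 0.0527]
tool_rot: [-3.112, -0.416, 0.001]
contact_force: [-0.1, 2.9, 1.9]
opening: 0.0001
grip_force: 1.5
```

>>> servo_tool:
  increments:
    - [[0,0.02,0.38,0,-5],[0,0.07,0.76,0,-10],[0,0.15,1.14,0,-15],[0,0.27,1.5,0,-20],[0,0.41,1.86,0,-25]]

```text
t: 7.0
tool_pos: [0.4942, -0.0612, 0.0526]
tool_rot: [-2.948, -1.08, 0.002]
contact_force: [-2.6, 2.7, 1.6]
opening: 0.0
grip_force: 1.4
```

```bash
python3 -c "
from h import *
arc(220,z=.053)
for n in('wrist','scene','side'):orange(n)"
```

```text
yaw 40.2 shift [ 0.01  0.08 -0.04] turn 0.2
wrist 1217 dir -110.7 0.041
scene 66 dir -103.3 0.041
side 43 dir -97.7 0.035
```

Contact is at about 3 N and the pointer is turning, with the arm leading the finger by about 29°. I'll continue the sweep.

>>> servo_tool:
  increments:
    - [[0,0.02,0.38,0,-5],[0,0.07,0.76,0,-10],[0,0.15,1.14,0,-15],[0,0.27,1.5,0,-20],[0,0.41,1.86,0,-25]]

```text
t: 7.65
tool_pos: [0.5092, -0.0732, 0.0525]
tool_rot: [-2.646, -1.69, 0.002]
contact_force: [-3.2, 1.5, 0.9]
opening: -0.0
grip_force: 1.4
```

>>> servo_tool:
  increments:
    - [[0,0.02,0.38,0,-5],[0,0.07,0.76,0,-10],[0,0.15,1.14,0,-15],[0,0.27,1.5,0,-20],[0,0.41,1.86,0,-25]]

```text
t: 8.15
tool_pos: [0.5277, -0.0777, 0.0525]
tool_rot: [-2.218, -2.223, 0.003]
contact_force: [-3.0, 0.1, 1.4]
opening: -0.0004
grip_force: 1.5
```

```bash
python3 -c "
from h import *
arc(270,z=.053)
for n in('wrist','scene','side'):orange(n)"
```

```text
yaw 90.1 shift [ 0.02  0.08 -0.05] turn 0.1
wrist 1350 dir -60.6 0.042
scene 36 dir -50.6 0.037
side 38 dir -64.7 0.048
```

>>> servo_tool:
  increments:
    - [[0,0.02,0.38,0,-5],[0,0.07,0.76,0,-10],[0,0.15,1.14,0,-15],[0,0.25,1.43,0,-19],[0,0.25,1.43,0,-19]]

```text
t: 8.8
tool_pos: [0.5426, -0.0753, 0.0526]
tool_rot: [-1.826, -2.556, 0.001]
contact_force: [-1.4, -0.9, -0.3]
opening: -0.0001
grip_force: 1.0
```

```bash
python3 -c "
from h import *
import pickle
arc(289,z=.053)
d=orange('wrist');pickle.dump(d,open('w3.pkl','wb'))
# plugs dirs by colour vs white-line/tip
c=w2px(d,(*H,.087));b=w2px(d,(.6003,-.0843,.081));print(c,b)
x0,y0=int(min(c[0],b[0])-60),int(min(c[1],b[1])-60);x0,y0=max(x0,0),max(y0,0);print(x0,y0)
save(d,'w3.png',(x0,y0,x0+200,y0+200),3)"
```

```text
yaw 108.9 shift [ 0.01  0.03 -0.04] turn -0.1
wrist 1309 dir -40.5 0.042
[315.70421845 182.72554734] [426.80330569 329.6331471 ]
255 122
```

View pics/w3.png

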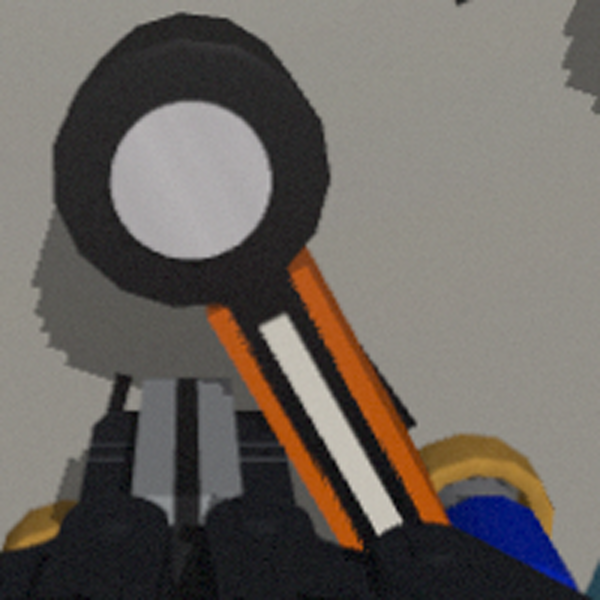

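The crop shows the pointer's white line running from (273,322) to (385,527) and the hub at (191,180). The pointer is still slightly short of the blue plug.

```bash
cat >> h.py <<'E'
def line(d,show=True):
    "pointer direction from the white line on its top (z .085), rectified to world"
    g=np.stack(np.meshgrid(np.arange(640),np.arange(400)),-1).reshape(-1,2)
    hsv=cv2.cvtColor(d["img"],cv2.COLOR_RGB2HSV).reshape(-1,3).astype(int)
    c=w2px(d,(*H,.085)); k=(hsv[:,1]<45)&(hsv[:,2]>170)&(np.hypot(*(g-c).T)<200)
    P=np.array([px2w(d,*p,.085)[:2] for p in g[k]]); Q=P-H; r=np.hypot(*Q.T); a=np.degrees(np.arctan2(Q[:,1],Q[:,0]))
    s=(r>.022)&(r<.07)&(abs((a+37+180)%360-180)<14)
    v=cv2.fitLine(P[s].astype(np.float32),cv2.DIST_HUBER,0,1e-4,1e-4).ravel()
    m=P[s].mean(0)-H; print("line n",s.sum(),"slope dir",np.degrees(np.arctan2(v[1],v[0])).round(2),"hub->mean",np.degrees(np.arctan2(m[1],m[0])).round(2))
E
python3 - <<'E'
from h import *
import pickle
d=pickle.load(open('w3.pkl','rb'))
p=px2w(d,346,229.3,.085)-px2w(d,318.7,182,.087);q=px2w(d,383.3,297.7,.085)-px2w(d,346,229.3,.085);print(px2w(d,318.7,182,.087))
print([np.degrees(np.arctan2(v[1],v[0])) for v in(p,q,p+q)])
g=px2w(d,255+495/3,122+480/3,.055); print("collar approx",g, np.degrees(np.arctan2(g[1]-H[1],g[0]-H[0])))
line(d)
E
```

```text
[ 0.52948586 -0.0328635   0.087     ]
[np.float64(-42.22679857315353), np.float64(-42.935102373528046), np.float64(-42.66003218357929)]
collar approx [ 0.60026606 -0.07374691  0.055     ] -29.28401315977306
line n 691 slope dir -42.01 hub->mean -40.63
```

>>> servo_tool:
  increments:
    - [[0,0.01,0.2,0,-2.5],[0,0.02,0.4,0,-5],[0,0.02,0.42,0,-5.5],[0,0.02,0.42,0,-5.5]]

```text
t: 9.25
tool_pos: [0.5465, -0.0737, 0.0527]
tool_rot: [1.701, 2.641, -0.001]
contact_force: [-2.2, -2.2, -0.8]
opening: 0.0001
grip_force: 1.4
```

>>> servo_tool:
  increments:
    - [[0,0,-0.4,0,0],[0,0,-0.5,-3,0],[0,0,-0.5,-7,0],[0,0,-0.5,-11,0],[0,0,-0.5,-14,0]]

```text
t: 9.75
tool_pos: [0.5432, -0.0755, 0.1963]
tool_rot: [1.698, 2.638, 0.004]
contact_force: [0.7, -0.1, 0.4]
opening: 0.0001
grip_force: 0.0
```

>>> servo_tool:
  increments:
    - [[0,-3,-0.5,-2,0],[0,-6,-0.5,-4,0],[0,-9,-0.5,-4,0],[0,-9,-0.5,-4,0],[0,-9,-0.5,-4,0]]

```text
t: 10.25
tool_pos: [0.5749, -0.1595, 0.2326]
tool_rot: [-1.701, -2.641, -0.002]
contact_force: [0.7, -0.2, -0.7]
opening: -0.0005
grip_force: 0.0
```

```bash
cat > m.py <<'E'
from h import *
import pickle
d=cam('wrist');pickle.dump(d,open('w4.pkl','wb'))
for k,z in(((.6003,-.0843),.081),((.538,-.121),.081),((.592,.028),.081),(tuple(H),.087)):print(w2px(d,(*k,z)).round(),end=' ')
line(d)
hsv=cv2.cvtColor(d["img"],cv2.COLOR_RGB2HSV)
for n,lo,hi,z,pos in(("blue",(112,150,50),(130,255,255),.081,(.6003,-.0843)),("yel",(22,200,120),(27,255,255),.081,(.538,-.121)),("red",(0,180,90),(3,255,255),.081,(.592,.028)),("hubtop",(0,0,150),(179,40,255),.087,H)):
    m=cv2.inRange(hsv,lo,hi);N,L,S,C=cv2.connectedComponentsWithStats(m);u=w2px(d,(*pos,z))
    for i in range(1,N):
        if 60<S[i,4]<4000 and np.hypot(*(C[i]-u))<40:
            q=px2w(d,*C[i],z);print(n,S[i],q[:2].round(4),np.degrees(np.arctan2(q[1]-H[1],q[0]-H[0])).round(1))
E
python3 m.py
```

```text
[376. 120.] [297. 129.] [428.  -9.] [328.  27.] line n 265 slope dir -36.84 hub->mean -35.37
blue [365 109  23  22 404] [ 0.5999 -0.0836] -35.1
yel [285 116  22  22 313] [ 0.5359 -0.1195] -85.1
hubtop [318  13  24  26 481] [ 0.5289 -0.0321] 74.9
```

>>> servo_tool:
  increments:
    - [[0,3,0,0,0],[0,5,0,-2,0],[0,6,0,-3,0],[0,6,0,-3,0],[0,6,0,-3,0]]

```text
t: 10.8
tool_pos: [0.5502, -0.1048, 0.2629]
tool_rot: [1.697, 2.642, 0.0]
contact_force: [1.0, -0.0, 0.0]
opening: 0.0001
grip_force: 0.0
```

```bash
python3 m.py
python3 - <<'E'
from h import *
import pickle
d=pickle.load(open('w4.pkl','rb'))
# brass collars: fit rings in a rectified top view at z=.055 ; also case outline at z=.045
s=2500;n=650;xs=H[0]+(np.arange(n)-n/2)/s;ys=H[1]+(np.arange(n)-n/2)/s
def warp(z):
    X=np.array([[w2px(d,(x,y,z)) for x in xs[::5]] for y in ys[::5]],np.float32)
    X=cv2.resize(X,(n,n),interpolation=1); return cv2.remap(d["img"],X[...,0],X[...,1],1)
im=warp(.045);hsv=cv2.cvtColor(im,cv2.COLOR_RGB2HSV)
m=cv2.inRange(hsv,(90,70,30),(105,255,160)); m=cv2.morphologyEx(m,cv2.MORPH_OPEN,np.ones((3,3)))
c=max(cv2.findContours(m,0,2)[0],key=cv2.contourArea);r=cv2.minAreaRect(c)
print("case",(np.array(r[0])-n/2)/s+H,np.array(r[1])/s,r[2])
E
```

```text
[368. 178.] [299. 185.] [414.  70.] [327. 102.] line n 165 slope dir -36.78 hub->mean -35.53
blue [358 165  21  22 321] [ 0.5991 -0.0824] -34.7
yel [289 171  19  22 211] [ 0.5358 -0.1189] -85.1
red [404  59  20  21 329] [0.5913 0.0291] 44.9
hubtop [318  91  20  21 331] [ 0.5291 -0.0324] 62.7
case [ 0.58712405 -0.02709253] [0.09209492 0.20679856] 4.698680400848389
```

The case yaw and the plug direction both put the target at about -35.4°. The pointer is at about -36.9°, so I'll nudge it 1.5° further.

```bash
python3 -c "
from h import *
arc(286,z=.12)"
```

```text
yaw 114.5 shift [ 3.05  0.37 14.23] turn 8.5
```

>>> servo_tool:
  increments:
    - [[0,1.5,0.2,4,4],[0,3.05,0.37,8,8.5],[0,3.05,0.37,12,8.5],[0,3.05,0.37,14.2,8.5],[0,3.05,0.37,14.2,8.5]]

```text
t: 11.35
tool_pos: [0.5371, -0.0751, 0.115]
tool_rot: [-1.885, -2.501, 0.006]
contact_force: [-0.4, -0.4, -0.5]
opening: -0.0004
grip_force: 0.0
```

>>> servo_tool:
  increments:
    - [[0,0,0,2,0],[0,0,0,4,0],[0,0,0,6,0],[0,0,0,6.7,0],[0,0,0,6.7,0]]

```text
t: 11.85
tool_pos: [0.5406, -0.0759, 0.0536]
tool_rot: [-1.89, -2.508, 0.001]
contact_force: [-0.1, -0.1, 0.3]
opening: -0.0
grip_force: 0.0
```

```bash
python3 -c "
from h import *
arc(291,z=.053);arc(296.2,z=.053)"
```

```text
yaw 106.0 shift [0.03 0.39 0.06] turn -5.0
yaw 106.0 shift [0.08 0.78 0.06] turn -10.2
```

>>> servo_tool:
  increments:
    - [[0,0.02,0.3,0.05,-4],[0,0.04,0.55,0.05,-7],[0,0.08,0.7,0.05,-9],[0,0.08,0.78,0.05,-10.2],[0,0.08,0.78,0.05,-10.2]]

```text
t: 12.35
tool_pos: [0.549, -0.0735, 0.0549]
tool_rot: [1.658, 2.665, -0.0]
contact_force: [-0.5, -2.8, 2.4]
opening: 0.0001
grip_force: 1.4
```

>>> servo_tool:
  increments:
    - [[0,0,-0.4,0,0],[0,0,-0.5,-3,0],[0,0,-0.5,-7,0],[0,0,-0.5,-11,0],[0,0,-0.5,-15,0]]

```text
t: 12.85
tool_pos: [0.5433, -0.0746, 0.205]
tool_rot: [1.66, 2.667, 0.002]
contact_force: [0.3, 0.1, 0.3]
opening: 0.0001
grip_force: 0.0
```

>>> servo_tool:
  increments:
    - [[0,-2,-0.5,-4,0],[0,-3,-0.5,-6,0],[0,-3,-0.5,-6,0],[0,-3,-0.5,-6,0]]

```text
t: 13.25
tool_pos: [0.5521, -0.1038, 0.2629]
tool_rot: [-1.66, -2.667, -0.001]
contact_force: [-1.0, 0.9, -0.6]
opening: -0.0001
grip_force: 0.0
```

```bash
python3 m.py;python3 -c "
from h import *
go(.522,-.291,.15,114)
for n in('scene','side'):
    d=cam(n);hsv=cv2.cvtColor(d['img'],cv2.COLOR_RGB2HSV);m=cv2.inRange(hsv,(50,110,40),(80,255,255))
    N,L,S,C=cv2.connectedComponentsWithStats(m);u=w2px(d,(.522,-.291,.058))
    for i in range(1,N):
        if S[i,4]>40 and np.hypot(*(C[i]-u))<30: print(n,S[i],px2w(d,*C[i],.057))"
```

```text
[366. 180.] [297. 185.] [414.  74.] [327. 102.] line n 165 slope dir -34.45 hub->mean -33.39
blue [356 167  21  22 318] [ 0.599  -0.0825] -34.8
yel [287 171  19  21 209] [ 0.5359 -0.1191] -85.1
red [405  62  20  22 325] [0.5913 0.029 ] 44.8
hubtop [318  92  20  21 329] [ 0.529  -0.0325] 63.4
yaw 116.2 shift [-15.55 -10.92  11.13] turn 2.2
scene [222 238  12  10  91] [ 0.52452015 -0.29306525  0.057     ]
side [294 270  13  12 123] [ 0.52224857 -0.2968871   0.057     ]
```

The pointer is now at -34.5 to -34.8°, within about 1° of the blue plug and roughly 1 mm at the aim point. I'll go to the green button now.

>>> servo_tool:
  increments:
    - [[0,-4,-2.8,0,0],[0,-8,-5.6,1,0],[0,-12,-8.4,4,0],[0,-15.5,-10.9,7,0],[0,-15.5,-10.9,10,0]]

```text
t: 13.9
tool_pos: [0.5221, -0.2945, 0.1618]
tool_rot: [1.664, 2.664, -0.002]
contact_force: [0.3, 0.3, -0.8]
opening: 0.0003
grip_force: 0.0
```

>>> servo_tool:
  increments:
    - [[0,0,0,0,0],[0,0,0,0,0]]

```text
t: 14.1
tool_pos: [0.5222, -0.29, 0.1617]
tool_rot: [-1.657, -2.664, -0.001]
contact_force: [0.6, 0.2, 0.7]
opening: 0.0002
grip_force: 0.0
```

```bash
python3 -c "
from h import *
d=cam('wrist');hsv=cv2.cvtColor(d['img'],cv2.COLOR_RGB2HSV);m=cv2.inRange(hsv,(50,110,40),(80,255,255))
N,L,S,C=cv2.connectedComponentsWithStats(m)
for i in range(1,N):
    if S[i,4]>100: print(S[i],C[i],px2w(d,*C[i],.058),px2w(d,S[i,0],C[i,1],.058),px2w(d,S[i,0]+S[i,2],C[i,1],.058))
print(w2px(d,(.5225,-.2915,.058)))
go(.5225,-.2915,.065,114)"
```

```text
[ 294  177   42   41 1327] [314.49660889 197.10700829] [ 0.52091987 -0.29100745  0.058     ] [ 0.50595342 -0.29838443  0.058     ] [ 0.53661452 -0.28326931  0.058     ]
[315.97248792 198.4557642 ]
yaw 116.3 shift [-0.06 -0.14  9.89] turn 2.3
```

>>> servo_tool:
  increments:
    - [[0,0,0,4,0],[0,-0.1,-0.05,7,0],[0,-0.1,-0.05,9,0],[0,-0.1,-0.05,10,0],[0,-0.1,-0.05,10.4,0]]

```text
t: 14.65
tool_pos: [0.524, -0.2918, 0.0602]
tool_rot: [1.657, 2.668, 0.0]
contact_force: [-0.2, 0.1, 0.2]
opening: -0.0001
grip_force: 0.0
```

>>> servo_tool:
  increments:
    - [[0,0,0,0.2,0],[0,0,0,0.4,0],[0,0,0,0.6,0],[0,0,0,0.6,0]]

```text
t: 15.05
tool_pos: [0.5233, -0.2926, 0.0538]
tool_rot: [1.659, 2.667, -0.0]
contact_force: [0.5, -0.0, 0.0]
opening: -0.0005
grip_force: 0.0
```

>>> servo_tool:
  increments:
    - [[0,0,0,0.15,0],[0,0,0,0.3,0],[0,0,0,0.45,0],[0,0,0,0.45,0]]

```text
t: 15.45
tool_pos: [0.5228, -0.2922, 0.0484]
tool_rot: [-1.659, -2.667, -0.0]
contact_force: [0.1, -0.1, -0.2]
opening: -0.0002
grip_force: 0.0
```

>>> servo_tool:
  increments:
    - [[0,0,0,0.15,0],[0,0,0,0.3,0],[0,0,0,0.3,0]]

```text
t: 15.75
tool_pos: [0.5229, -0.2922, 0.0454]
tool_rot: [-1.659, -2.667, -0.0]
contact_force: [0.0, -0.6, -0.6]
opening: -0.0004
grip_force: 0.0
```

>>> servo_tool:
  increments:
    - [[0,0,0,0.1,0],[0,0,0,0.2,0],[0,0,0,0.3,0],[0,0,0,0.3,0]]

```text
t: 16.15
tool_pos: [0.523, -0.2924, 0.0427]
tool_rot: [-1.659, -2.667, -0.0]
contact_force: [0.3, 0.1, 1.1]
opening: 0.0003
grip_force: 0.0
```

>>> servo_tool:
  increments:
    - [[0,0,0,0.1,0],[0,0,0,0.2,0],[0,0,0,0.2,0]]

```text
t: 16.45
tool_pos: [0.5231, -0.2924, 0.041]
tool_rot: [1.659, 2.667, -0.0]
contact_force: [-0.5, 0.2, 2.0]
opening: 0.0003
grip_force: 1.1
```

Contact starts at about z = 0.043, so the button should be fully down near 0.037.

>>> servo_tool:
  increments:
    - [[0,0,0,0.1,0],[0,0,0,0.2,0],[0,0,0,0.3,0],[0,0,0,0.3,0]]

```text
t: 16.85
tool_pos: [0.5232, -0.2925, 0.038]
tool_rot: [1.659, 2.667, -0.0]
contact_force: [-1.1, 1.0, 3.9]
opening: -0.0001
grip_force: 2.0
```

>>> servo_tool:
  increments:
    - [[0,0,0,0.1,0],[0,0,0,0.1,0]]

```text
t: 17.05
tool_pos: [0.5232, -0.2925, 0.0369]
tool_rot: [1.659, 2.667, -0.0]
contact_force: [-1.4, 2.0, 3.9]
opening: -0.0001
grip_force: 2.3
```

>>> servo_tool:
  increments:
    - [[0,0,0,0.08,0],[0,0,0,0.08,0]]

```text
t: 17.25
tool_pos: [0.5232, -0.2924, 0.0365]
tool_rot: [1.659, 2.668, -0.0]
contact_force: [-2.6, 1.7, 6.6]
opening: -0.0004
grip_force: 3.3
```

>>> servo_tool:
  increments:
    - [[0,0,0,0.08,0],[0,0,0,0.08,0]]

```text
t: 17.45
tool_pos: [0.5232, -0.2925, 0.0365]
tool_rot: [-1.659, -2.667, 0.0]
contact_force: [-3.8, 3.1, 10.5]
opening: -0.0003
grip_force: 5.2
```

The button is at its hard stop: z no longer changes while the force has risen to 10.5 N. I'll let it go and retreat.

>>> servo_tool:
  increments:
    - [[0,0,0,-0.5,0],[0,0,0,-2,0],[0,0,0,-6,0],[0,0,0,-10,0],[0,0,0,-14,0]]

```text
t: 17.95
tool_pos: [0.5227, -0.2921, 0.1765]
tool_rot: [-1.659, -2.667, -0.0]
contact_force: [0.4, -0.6, 0.8]
opening: 0.0003
grip_force: 0.0
```

>>> servo_tool:
  increments:
    - [[0,2,2,-4,0],[0,5,5,-8,0],[0,8.5,8,-8,0],[0,12.5,11,-8,0],[0,12.5,11,-8,0]]

```text
t: 18.45
tool_pos: [0.5673, -0.1269, 0.2562]
tool_rot: [1.651, 2.672, 0.003]
contact_force: [0.1, -1.1, -0.3]
opening: 0.0004
grip_force: 0.0
```

```bash
python3 m.py; python3 -c "
from h import *
print(ctrl.get_obs()['tool_pos'])"
```

```text
[365. 155.] [293. 159.] [415.  42.] [324.  72.] line n 208 slope dir -34.39 hub->mean -33.32
blue [355 142  21  22 339] [ 0.5994 -0.0829] -34.9
yel [282 146  19  22 224] [ 0.5359 -0.1188] -85.1
red [405  30  21  23 355] [0.5914 0.029 ] 44.8
hubtop [315  60  21  22 370] [ 0.5289 -0.0322] 73.5
[ 0.56683087 -0.1289029   0.25563883]
```

The pointer has stayed put and the plugs are still in their sockets, so I'm handing in.

```bash
python3 -c "
from station import ctrl
print(ctrl.finish_job())"
```

```text
the job is handed in; nothing more can be done
None
```

The job is handed in: I pushed the pointer round to within about 1° of the blue plug, then pressed the green start button to its stop and released it; the verdict was not shown.

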